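# Load the microscope into its V-cradle

### The job

Take the black microscope barrel out of its grey rest and lay it in both Vs of the metal cradle, nose towards the back stop; then slide it on under the sprung roller until its nose meets the sprung back stop, and press it home there firmly but gently: some 8 newtons more than the sliding takes, for about a second, and never anywhere near 20 on the stop. Leave it lying snugly in both Vs with its nose still against the stop, let go of it, and leave the other things on the bench where they are.

Things in the scene. Friction and masses are not known exactly. Their poses are not given: they have to be found in the camera images.
- barrel_center (a point): The microscope: a straight black barrel, 34 mm in diameter, 150 long, 0.1 to 0.2 kg, lying level in the grey rest at the start, its axis 38 mm above the bench. This point: middle of its length, on its axis; x points along the barrel to the nose. The tail end is a flat black disc with a thin metal band round it.
- barrel_nose (a point): Front face of the barrel's nose, on its axis, 75 mm from barrel_center; x as there. The last 12 mm at the nose are a bare-metal cone tapering from 34 to 22 mm diameter.
- rest: Grey fixed rest, 140 x 60 mm, base 6 mm thick; origin under its middle, x along the barrel to the nose. It carries the barrel in two narrow open saddles 55 mm either side of its middle; the 90 mm between them is free for fingers down to the base.
- cradle_seat (a point): Point on the axis the barrel has when seated in the fixed metal cradle, 46 mm above the bench. x (level) is the loading direction, towards the back stop; z up. The cradle has two open-topped 90 degree V supports (rear_v, front_v); from x = -40 to 15 mm between them is free for fingers, down to the base plate (10 mm thick, x = -100 to 130, 84 wide). All x are from this point.
- rear_v (a point): Rear V support: this point is on the seated axis in the V's middle, 50 mm behind cradle_seat (V from x = -60 to -40 mm); axes as cradle_seat. Its flanks reach to 44 mm above the bench, 60 mm wide overall. With the barrel home its tail stands at x = -80 to -64 mm, behind this V, and can be pushed there.
- front_v (a point): Front V support: this point is on the seated axis in the V's middle, 35 mm beyond cradle_seat (V from x = 15 to 55 mm), same section as rear_v. The barrel can be lowered into both Vs only with its nose short of the keeper's bridge, that is below x = 44 mm (35 is good; then the middle of the barrel is at x = -40), and is then slid along x.
- keeper_roller (a point): Sprung white roller under a dark bridge over the front V, 50 mm beyond cradle_seat in x (bridge x = 44 to 56 mm, 80 wide, 96 high, its pin to 111). It rides up the nose cone by itself as the barrel slides on, then presses the barrel down with about 4 N: from nose x = 63 mm on the barrel drags with some 5 to 10 N, varying with friction. Point at the roller's middle.
- stop_post: Aluminium post on the cradle; origin under its middle, 110 mm beyond cradle_seat in x, 36 below it, axes as there; 18 x 34 x 56 mm. It bears the back stop: a 40 mm square plate on a brass screw, black rubber face to -x. Its setting differs each time, unmeasured: the face is anywhere from x = 70 to 82 mm; find it by feel. The plate is sprung, about 1 mm per 4 N, solid after 4 mm.
- multimeter: Bystander: blue hand multimeter lying on its back, 185 x 88 x 44 mm; origin at the middle of its underside.
- fan: Bystander: square black blower fan, 68 x 68 x 17 mm; origin at the middle of its underside.
- memory: Bystander: green memory module, 30 x 68 x 6 mm; origin at the middle of its underside.
- screwdriver: Bystander: screwdriver lying on the mat, 160 long mm; origin at the middle of its underside.
- spool: Bystander: metal wire spool standing on end, 52 diameter, 34 high mm; origin at the middle of its underside.
- heatsink: Bystander: finned aluminium heatsink, 50 x 60 x 26 mm; origin at the middle of its underside.
- flux_jar: Bystander: small jar with a white cap, 44 diameter, 50 high mm; origin at the middle of its underside.
There are look-alikes about, which are no part of the job. What is shaped like the part that bears barrel_center but orange is not meant.

How it is judged:
By the outcome, as a careful person would: the job done as asked, in the order asked, and still so for the second after the job is handed in, with the robot touching nothing.
It also fails if it takes over 67 s, if anything falls off the work surface, if the arm or the gripper's body presses on something with over 40 N, if the wrist force passes 120 N, or if a joint passes its speed limit or range.

### The arm

A 6-joint arm with a two-finger parallel gripper is mounted at the origin on the work surface. World frame = base frame: x ahead of the robot, y to its left, z up, the work surface at z = 0. Lengths are in m, angles in rad, forces in N, time in s.
With the tool pointing down it reaches from about 0.35 to 0.85 m from the base axis. Payload 8.1 kg.
Tool frame: the origin (TCP) lies midway between the tips of the shut fingers; the grasp point (between the pads) lies robot.grip_depth behind it (robot.grip_depth is the distance from the TCP to the grasp point, in m); z points along the fingers, y is the line along which they close (so a half turn about z gives the same grasp; the last joint's range is limited). The gripper opens to 93 mm and grips with 3 to 60 N. Pads are 15 mm wide; open, the fingers measure 128 mm over their backs; the gripper's body (75 mm by 188 mm) begins 65 mm behind the grasp point.
Start: joints at [1.173, 0.13, 1.488, -0, 1.523, -0.085], TCP at [0.185, 0.571, 0.219] pointing down, gripper open.
Joint ranges: [-2.96, 2.96], [-0.89, 2.26], [0.02, 2.5], [-1.34, 4.48], [0, 2.73], [-2.66, 2.66]. Speed limits (rad/s): [2.39, 2.39, 2.79, 3.14, 3.14, 3.14].

### API

Orientations are given as a rotation vector (axis times angle).
In Python, from plant import robot gives the robot as it stands.
- The arm moves only by the tool carry_out, never from a script. Its argument "rows" is a list of rows, each a list of 6 numbers: the shift along the tool's x, y, z in m, then the turn, a rotation vector about the tool's x, y, z in degrees. A call has 1 to 12 rows; each row is the pose to reach, as a shift and turn from the pose commanded when the call began, along the tool's axes at that moment; what a row does not reach only later rows make up. A row lasts 1/8 s, in which the tool goes at most 62.5 mm and 10.7 degrees, less where a joint would pass 70% of its speed; a pose out of reach is approached as far as the arm can. A call with a gripper value outside its range is refused whole. "jaw" is the closure in counts, from 0 (fully open) to 255 (shut), set as the call begins (left out, the last holds). The fingers move at their own pace and stop on an object; "force" is the grip in N (left out, the last holds). Time passes only in rows, so rows that repeat a pose let the fingers close. It gives the time, the measured TCP pose, the force, the opening and the grip force at its end, in the units of the state.
- robot.read_state(): the state, without advancing time (a new reading comes with each control period).
- robot.read_camera(name): name is "side" or "top"; returns the picture (420x560x3 uint8, red, green, blue); there is no depth.
- robot.camera_model(name): a dict with "fx", "fy", "cx", "cy" (pixels), "R" (3x3) and "t" (3): a world point X has camera coordinates R X + t. Camera axes: x right, y down, z forward; pixel columns grow to the right and rows downward; lengths in m; the calibration is good to about 2 mm. A picture is of the moment at which its call begins. camera_model takes no time and is no camera call.
- robot.close_job(): hands the job in; it is judged then, once.
Trained networks look in the newest picture that a camera, given by its name, has taken for a name from the list of things; names that differ only in an ending like _2 or _b are one class to them, and where a whole thing is asked for, a point or a joint stands for the part that bears it (a point fixed in the world has none). Each returns a list of dicts, best first, with "conf" (0 to 1); they miss things now and then, are a little off and sometimes report something else, mostly with a low value. They report only what shows in the picture. A call takes as long as a camera call. They do not tell look-alikes from the thing itself.
- robot.outline_of(camera, target): "pixels" (420x560 bool, what is visible of it) and "pixel" ([column, row] in pixels, amid what is visible of it).
The state is a dict: "t": time; "q": joint angles; "dq": joint speeds; "joint_torque": joint torques, N m; "tool_pos": TCP position; "orientation": TCP orientation; "force": force on the tool from outside, world axes, zero at the start; "wrist_torque": the same for the moment, N m; "opening": finger opening in m; "gripper_force": force on a finger pad.
Only numpy, scipy, OpenCV 4.12 (cv2) and the standard library are available. Lean on these libraries where they do the work, as an engineer would, in place of code of your own. Each camera call takes 0.05 s, during which the arm holds its last target. There are 200 camera calls.

## Working session

There is one attempt and no reset: what is moved stays moved. The work goes in short steps, Python scripts to look and compute and a tool call to move; the robot and the scene stay as the last step left them, time stands still between calls to the robot, and variables do not carry over. Pictures are saved under pics/ and viewed, at most 10 in all, crops included, and the job is handed in when it is done.

Besides the shell and the picture viewer there is one more tool, called as a command line: name --pt "numbers of a row" for each row, then --argument value for the rest. carry_out: Moves the arm, as the interface text tells. Its arguments: {"type":"object","properties":{"rows":{"type":"array"},"jaw":{"type":"number"},"force":{"type":"number"}},"required":["rows"]}

```bash
mkdir -p pics; ls; python3 - <<'E'
from plant import robot
import cv2,numpy as np
for n in("top","side"):
    im=robot.read_camera(n); cv2.imwrite(f"pics/{n}0.png",im[:,:,::-1])
    m=robot.camera_model(n); R=np.array(m["R"]);print(n,m["fx"],m["cx"],m["cy"],R.round(3).tolist(),(-R.T@m["t"]).round(3))
s=robot.read_state();print(s["t"],s["tool_pos"],s["orientation"],s["force"],s["opening"],robot.grip_depth)
E
```

```text
pics
top 487.0790320864317 275.8518465765512 208.9819108326484 [[-0.015, -1.0, 0.025], [-0.998, 0.014, -0.063], [0.062, -0.026, -0.998]] [ 0.418 -0.052  1.3  ]
side 420.8768033676239 286.2329590181869 208.43215264507046 [[0.957, -0.289, 0.021], [-0.163, -0.596, -0.786], [0.24, 0.749, -0.618]] [ 0.207 -1.026  0.879]
0.1 [0.18442901 0.57041716 0.21770953] [-4.89280932e-01 -3.10287933e+00  2.48327108e-03] [0.1072938  0.03523738 0.46091564] 0.09297847624658442 0.0188
```

View pics/top0.png

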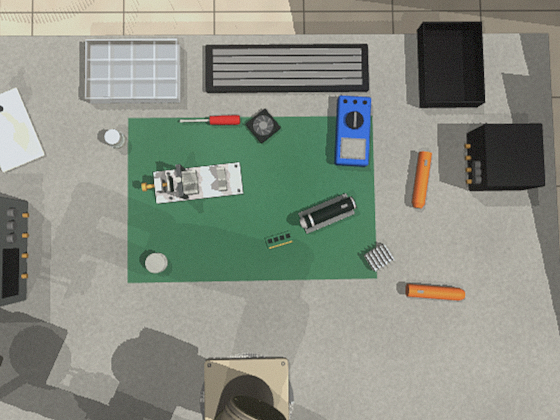

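View pics/side0.png

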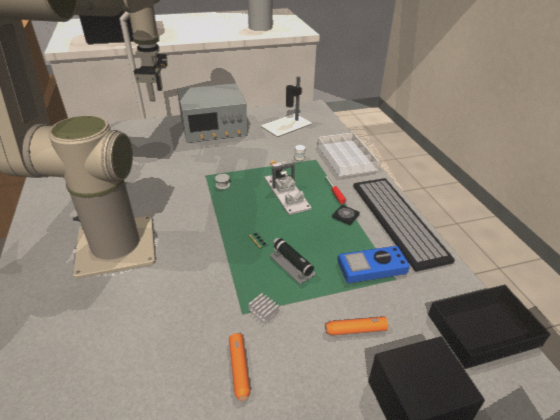

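The black barrel in the grey rest is at top (328,213). The orange tubes at (422,180) and (436,292) are look-alikes and the wrong colour. The cradle is at (198,183), with its stop to the left at about (150,187). I'll confirm this in an enlarged crop and measure.

```bash
cat > h.py <<'E'
from plant import robot
import cv2,numpy as np
def ray(n,px,z):
    m=robot.camera_model(n);R=np.array(m["R"]);t=np.array(m["t"])
    d=R.T@np.array([(px[0]-m["cx"])/m["fx"],(px[1]-m["cy"])/m["fy"],1]);c=-R.T@t
    return c+d*(z-c[2])/d[2]
def proj(n,X):
    m=robot.camera_model(n);p=np.array(m["R"])@X+np.array(m["t"])
    return np.array([m["fx"]*p[0]/p[2]+m["cx"],m["fy"]*p[1]/p[2]+m["cy"]])
E
python3 - <<'E'
from h import *
a=cv2.imread("pics/top0.png");b=cv2.imread("pics/side0.png")
c1=cv2.resize(a[150:245,135:265],(0,0),fx=3.07*1,fy=3.07,interpolation=3)
c2=cv2.resize(a[180:245,280:375],(400,274),interpolation=3)
c3=cv2.resize(b[230:290,255:335],(400,300),interpolation=3)
c4=cv2.resize(b[150:220,255:325],(400,300),interpolation=3)
o=np.zeros((600,800,3),np.uint8);o[:c1.shape[0],:399]=c1[:,:399];o[:274,400:]=c2;o[300:,:400]=c3;o[300:,400:]=c4
cv2.imwrite("pics/crop1.png",o)
robot.read_camera("top")
for n in("barrel_center","cradle_seat","rest","stop_post","keeper_roller","rear_v","front_v","barrel_nose"):
    for d in robot.outline_of("top",n)[:2]:
        p=d["pixels"];ys,xs=np.nonzero(p)
        if len(xs)>4:
            r=cv2.minAreaRect(np.c_[xs,ys].astype(np.float32));print(n,round(d["conf"],2),np.round(d["pixel"],1),len(xs),np.round(r[0],1),np.round(r[1],1),round(r[2],1))
E
```

```text
barrel_center 0.69 [422.1 177.5] 731 [420.5 179. ] [13.3 57.2] 7.7
barrel_center 0.62 [437.3 290.5] 726 [434.5 291.3] [59.6 12.9] 5.2
cradle_seat 0.61 [198.3 182.3] 2988 [190.9 180.7] [ 37.6 100.7] 85.1
stop_post 0.86 [162.  187.9] 342 [156.9 184.8] [15.6 31.7] 84.3
keeper_roller 0.71 [154.1 262. ] 356 [155. 262.] [18. 22.] 90.0
rear_v 0.95 [192.9 183.5] 2889 [191.  181.2] [ 36.8 100.4] 85.4
front_v 0.71 [194.5 181.5] 2901 [191.  181.3] [ 36.6 100.4] 85.4
front_v 0.48 [153.7 259.5] 330 [156. 262.] [18. 20.] 90.0
barrel_nose 0.76 [330.  210.3] 685 [326.4 212.1] [12.5 57.9] 66.5
barrel_nose 0.65 [435.8 290.4] 728 [434.  291.3] [58.5 13. ] 4.8
```

View pics/crop1.png

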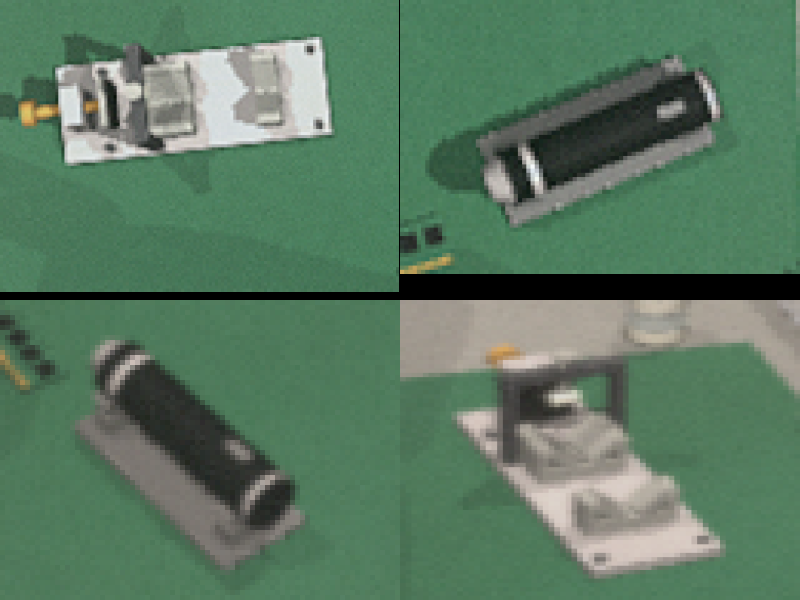

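The barrel's nose (bare cone) is at the lower left in the top view, about (299,223). Its tail disc is at about (356,203). The cradle plate corners are clear. I'll fit poses to these.

```bash
cat >> h.py <<'E'
def cyl(n,p,z,shape=(420,560)):
    x,y,w=p;u=np.array([np.cos(w),np.sin(w),0]);v=np.array([-u[1],u[0],0]);k=np.array([0,0,1.]);P=[]
    for s,r in((-.075,.017),(.063,.017),(.075,.011)):
        for a in np.linspace(0,2*np.pi,24,endpoint=False): P.append(proj(n,np.array([x,y,z])+s*u+r*(np.cos(a)*v+np.sin(a)*k)))
    h=cv2.convexHull(np.array(P,np.float32));o=np.zeros(shape,np.uint8)
    cv2.fillConvexPoly(o,np.round(h*16).astype(np.int32),1,shift=4);return o>0
E
python3 - <<'E'
from h import *
from scipy.optimize import minimize
def S(p,q,A,s): return 135+p/s,150+q/s
M={}
for n in("top","side"):
    robot.read_camera(n)
    for nm in ("barrel_nose","barrel_center"):
      for d in robot.outline_of(n,nm):
        w=ray(n,d["pixel"],.04);print(n,nm,round(d["conf"],2),w.round(3))
        if abs(w[1]+.16)<.06 and abs(w[0]-.4)<.08 and n not in M: M[n]=d["pixels"]
for use in(["top"],["side"],["top","side"]):
    use=[u for u in use if u in M]
    if not use: continue
    f=lambda p:sum((cyl(n,p,.038)^M[n]).sum() for n in use)
    a=ray("top",(300,223.5),.038);b=ray("top",(355.5,203),.038);d=a-b
    p0=[*((a+b)/2)[:2],np.arctan2(d[1],d[0])]
    r=minimize(f,p0,method="Nelder-Mead",options=dict(initial_simplex=[p0]+[[p0[j]+(i==j)*[.006,.006,.08][i] for j in range(3)] for i in range(3)]))
    print(use,np.round(p0,4),np.linalg.norm(d),r.x.round(4),np.degrees(r.x[2]),r.fun)
# cradle plate
tc=[(57,68),(320,38),(331,133),(66,163)]
W=np.array([ray("top",(135+p/3.07,150+q/3.07),.010) for p,q in tc])
e=(W[0]+W[3]-W[1]-W[2])/2;L=np.linalg.norm(e);u=e/L
print("plate L",L,"w",np.linalg.norm((W[0]+W[1]-W[2]-W[3])/2),"yaw",np.degrees(np.arctan2(e[1],e[0])),"mid",W.mean(0),"seat",W.mean(0)-u*.015)
for p,q in((265,176.4),(311.4,207.9),(289.1,214.4)): print("side",ray("side",(p,q),.01).round(4))
print(W.round(4))
E
```

```text
top barrel_nose 0.78 [ 0.483 -0.223  0.04 ]
top barrel_nose 0.77 [ 0.571 -0.471  0.04 ]
top barrel_center 0.89 [ 0.568 -0.467  0.04 ]
top barrel_center 0.66 [ 0.488 -0.218  0.04 ]
top barrel_center 0.64 [ 0.281 -0.5    0.04 ]
top barrel_center 0.51 [ 0.369 -0.354  0.04 ]
side barrel_nose 0.77 [ 0.493 -0.221  0.04 ]
side barrel_nose 0.71 [ 0.275 -0.53   0.04 ]
side barrel_nose 0.68 [ 0.56  -0.492  0.04 ]
side barrel_center 0.83 [ 0.494 -0.224  0.04 ]
side barrel_center 0.83 [ 0.57  -0.482  0.04 ]
side barrel_center 0.83 [ 0.28 -0.52  0.04]
plate L 0.22860102745674804 w 0.08304811719566663 yaw 95.83258036172671 mid [0.57130589 0.11985544 0.01      ] seat [0.57283022 0.10493309 0.01      ]
side [0.5242 0.2313 0.01  ]
side [0.6269 0.0079 0.01  ]
side [ 0.5445 -0.0055  0.01  ]
[[0.6009 0.2374 0.01  ]
 [0.6244 0.0105 0.01  ]
 [0.5415 0.0018 0.01  ]
 [0.5185 0.2297 0.01  ]]
```

```bash
python3 - <<'E'
from h import *
from scipy.optimize import minimize
M={}
for n in("top","side"):
    robot.read_camera(n)
    for d in robot.outline_of(n,"barrel_nose"):
        w=ray(n,d["pixel"],.04)
        if abs(w[1]+.22)<.06 and abs(w[0]-.488)<.08 and n not in M: M[n]=d["pixels"]
for use in(["top"],["side"],["top","side"]):
    use=[u for u in use if u in M]
    if not use: continue
    f=lambda p:sum((cyl(n,p,.038)^M[n]).sum() for n in use)
    a=ray("top",(300,223.5),.038);b=ray("top",(355.5,203),.038);d=a-b
    p0=[*((a+b)/2)[:2],np.arctan2(d[1],d[0])]
    r=minimize(f,p0,method="Nelder-Mead",options=dict(initial_simplex=[p0]+[[p0[j]+(i==j)*[.006,.006,.08][i] for j in range(3)] for i in range(3)]))
    print(use,np.round(p0,4),np.linalg.norm(d),r.x.round(4),np.degrees(r.x[2]),r.fun)
# cradle plate
c=robot.read_camera("side");g=cv2.cvtColor(c,cv2.COLOR_RGB2HSV)
E
```

```text
Traceback (most recent call last):
  File "h.py", line 13, in cyl
    for a in np.linspace(0,2*np.pi,24,endpoint=False): P.append(proj(n,np.array([x,y,z])+s*u+r*(np.cos(a)*v+np.sin(a)*k)))
                                                                ~~~~^^^^^^^^^^^^^^^^^^^^^^^^^^^^^^^^^^^^^^^^^^^^^^^^^^^^^
  File "h.py", line 8, in proj
    m=robot.camera_model(n);p=np.array(m["R"])@X+np.array(m["t"])
ValueError: time passes only in moves, steps and waits
```

```bash
sed -i 's/^def ray/import functools\ncam=functools.cache(robot.camera_model)\ndef ray/; s/m=robot.camera_model(n)/m=cam(n)/' h.py; python3 - <<'E'
from h import *
from scipy.optimize import minimize
M={}
for n in("top","side"):
    robot.read_camera(n)
    for d in robot.outline_of(n,"barrel_nose"):
        w=ray(n,d["pixel"],.04)
        if abs(w[1]+.22)<.06 and abs(w[0]-.488)<.08 and n not in M: M[n]=d["pixels"]
for use in(["top"],["side"],["top","side"]):
    use=[u for u in use if u in M]
    if not use: continue
    f=lambda p:sum((cyl(n,p,.038)^M[n]).sum() for n in use)
    a=ray("top",(300,223.5),.038);b=ray("top",(355.5,203),.038);d=a-b
    p0=[*((a+b)/2)[:2],np.arctan2(d[1],d[0])]
    r=minimize(f,p0,method="Nelder-Mead",options=dict(initial_simplex=[p0]+[[p0[j]+(i==j)*[.006,.006,.08][i] for j in range(3)] for i in range(3)]))
    print(use,np.round(p0,4),np.linalg.norm(d),r.x.round(4),np.degrees(r.x[2]),r.fun)
s=robot.read_state();print(s["t"],s["q"])
E
```

```text
['top'] [ 0.4839 -0.2197  1.9091] 0.1548162440384611 [ 0.4869 -0.2161  1.9585] 112.21268319967339 49.0
['side'] [ 0.4839 -0.2197  1.9091] 0.1548162440384611 [ 0.4869 -0.2141  1.9047] 109.13015072768262 84.0
['top', 'side'] [ 0.4839 -0.2197  1.9091] 0.1548162440384611 [ 0.4866 -0.2152  1.9504] 111.74856560386735 150.0
1.25 [ 1.17262813e+00  1.30407996e-01  1.48820478e+00 -3.43000587e-05
  1.52302714e+00 -8.54213677e-02]
```

```bash
cat >> h.py <<'E'
from scipy.spatial.transform import Rotation as Ro
def plan(*tg):
    s=robot.read_state();R=Ro.from_rotvec(s["orientation"]).as_matrix();p=np.array(s["tool_pos"])
    print("t",round(s["t"],2),"pos",p.round(4),"yaw",np.degrees(np.arctan2(R[1,0],R[0,0])).round(2),"z",R[:,2].round(3),"F",np.round(s["force"],2))
    for x,y,z,w in tg:
        c,q=np.cos(np.radians(w)),np.sin(np.radians(w));T=np.array([[c,q,0],[q,-c,0],[0,0,-1.]])
        print((R.T@(np.array([x,y,z])-p)*1000).round(1),"mm",np.degrees(Ro.from_matrix(R.T@T).as_rotvec()).round(2))
E
python3 -c "
from h import *
plan((.42,.25,.22,140),(.481,-.2016,.14,111.7))"
```

```text
t 1.25 pos [0.1846 0.5709 0.2186] yaw 162.08 z [ 0. -0. -1.] F [-0.23  0.26 -0.34]
[-322.7 -232.9   -1.4] mm [-0.    0.   22.08]
[-519.7 -643.8   78.7] mm [-0.    0.   50.38]
```

carry_out --pt "-0.323 -0.233 -0.001 0 0 22" --pt "-0.323 -0.233 -0.001 0 0 22" --pt "-0.323 -0.233 -0.001 0 0 22" --pt "-0.323 -0.233 -0.001 0 0 22" --pt "-0.323 -0.233 -0.001 0 0 22" --pt "-0.323 -0.233 -0.001 0 0 22" --pt "-0.42 -0.44 0.03 0 0 36" --pt "-0.42 -0.44 0.03 0 0 36" --pt "-0.42 -0.44 0.03 0 0 36" --pt "-0.52 -0.644 0.079 0 0 50.4" --pt "-0.52 -0.644 0.079 0 0 50.4" --pt "-0.52 -0.644 0.079 0 0 50.4" --jaw 70 --force 25

```text
t: 2.75
tool_pos: [0.4656, -0.0989, 0.1606]
orientation: [1.765, 2.597, 0.001]
force: [1.1, -0.1, 0.1]
opening: 0.0673
gripper_force: 0.0
```

```bash
python3 -c "
from h import *
plan((.481,-.2016,.14,111.7))"
```

```text
t 2.75 pos [ 0.4656 -0.0989  0.1606] yaw 111.61 z [ 0.001 -0.    -1.   ] F [ 1.06 -0.11  0.08]
[-101.1  -23.5   20.6] mm [ 0.06  0.04 -0.09]
```

carry_out --pt "-0.101 -0.0235 0.0206 0 0 0" --pt "-0.101 -0.0235 0.0206 0 0 0" --pt "-0.101 -0.0235 0.0206 0 0 0" --pt "-0.101 -0.0235 0.0206 0 0 0"

```text
t: 3.25
tool_pos: [0.4807, -0.199, 0.1398]
orientation: [-1.765, -2.599, -0.001]
force: [-0.6, 0.1, -0.2]
opening: 0.0676
gripper_force: 0.0
```

```bash
python3 - <<'E'
from h import *
plan((.481,-.2016,.0192,111.7))
a=robot.read_camera("top")[:,:,::-1];b=robot.read_camera("side")[:,:,::-1]
o=np.hstack([cv2.resize(a[150:270,260:400],(400,343),interpolation=3),cv2.resize(b[200:303,235:355],(400,343),interpolation=3)])
cv2.imwrite("pics/c2.png",o)
E
```

```text
t 3.25 pos [ 0.4807 -0.199   0.1398] yaw 111.64 z [-0.     0.001 -1.   ] F [-0.56  0.11 -0.15]
[ -2.6  -0.7 120.6] mm [-0.   -0.04 -0.06]
```

View pics/c2.png

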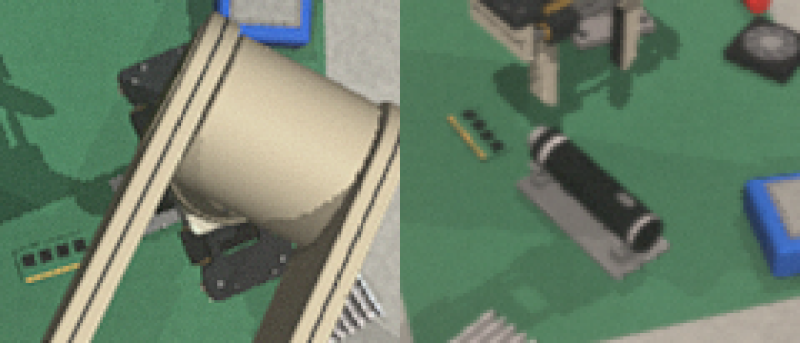

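The open fingers hang over the barrel, straddling its axis in the side view at about (585,60), with the barrel below at (600,190). Descending to grasp.

carry_out --pt "-0.001 -0.0007 0.05 0 0 0" --pt "-0.001 -0.0007 0.09 0 0 0" --pt "-0.001 -0.0007 0.11 0 0 0" --pt "-0.001 -0.0007 0.12 0 0 0" --pt "-0.001 -0.0007 0.12 0 0 0" --pt "-0.001 -0.0007 0.12 0 0 0"

```text
t: 4.1
tool_pos: [0.4817, -0.2007, 0.0213]
orientation: [1.762, 2.598, 0.0]
force: [0.3, 0.0, 0.8]
opening: 0.0675
gripper_force: 0.0
```

carry_out --pt "0 0 0 0 0 0" --pt "0 0 0 0 0 0" --pt "0 0 0 0 0 0" --pt "0 0 0 0 0 0" --pt "0 0 0 0 0 0" --pt "0 0 0 0 0 0" --jaw 255 --force 25

```text
t: 4.85
tool_pos: [0.4788, -0.2012, 0.0197]
orientation: [-1.763, -2.597, 0.004]
force: [-9.0, -4.0, 4.7]
opening: 0.0335
gripper_force: 25.0
```

carry_out --pt "0 0 -0.02 0 0 0" --pt "0 0 -0.06 0 0 0" --pt "0 0 -0.11 0 0 0" --pt "0 0 -0.11 0 0 0" --pt "0 0 -0.11 0 0 0"

```text
t: 5.48
tool_pos: [0.4802, -0.2003, 0.1291]
orientation: [-1.764, -2.599, 0.0]
force: [-0.7, 0.4, -2.1]
opening: 0.0333
gripper_force: 25.0
```

```bash
python3 - <<'E'
from h import *
plan((.5753,.08,.13,95.8))
E
```

```text
t 5.47 pos [ 0.4802 -0.2003  0.1291] yaw 111.67 z [-0.001  0.    -1.   ] F [-0.71  0.44 -2.07]
[225.3 191.9  -0.9] mm [-0.03 -0.03 15.87]
```

carry_out --pt "0.04 0.034 0 0 0 3" --pt "0.08 0.068 0 0 0 6" --pt "0.12 0.102 0 0 0 9" --pt "0.16 0.136 0 0 0 12" --pt "0.2 0.17 0 0 0 15" --pt "0.22 0.188 0 0 0 15.9" --pt "0.2253 0.192 0 0 0 15.9" --pt "0.2253 0.192 0 0 0 15.9" --pt "0.2253 0.192 0 0 0 15.9"

```text
t: 6.6
tool_pos: [0.5752, 0.0786, 0.1291]
orientation: [-2.107, -2.329, 0.002]
force: [0.6, -0.2, -1.4]
opening: 0.0335
gripper_force: 25.0
```

```bash
python3 - <<'E'
from h import *
plan((.5753,.08,.0277,95.8))
b=robot.read_camera("side")[:,:,::-1]; a=robot.read_camera("top")[:,:,::-1]
cv2.imwrite("pics/top3.png",a);cv2.imwrite("pics/side3.png",b)
o=np.hstack([cv2.resize(a[130:240,120:260],(400,314),interpolation=3),cv2.resize(b[130:240,225:365],(400,314),interpolation=3)])
cv2.imwrite("pics/c3.png",o)
E
```

```text
t 6.6 pos [0.5752 0.0786 0.1291] yaw 95.72 z [-0.001 -0.    -1.   ] F [ 0.58 -0.18 -1.42]
[  1.4   0.4 101.4] mm [-0.08  0.02 -0.08]
```

View pics/c3.png

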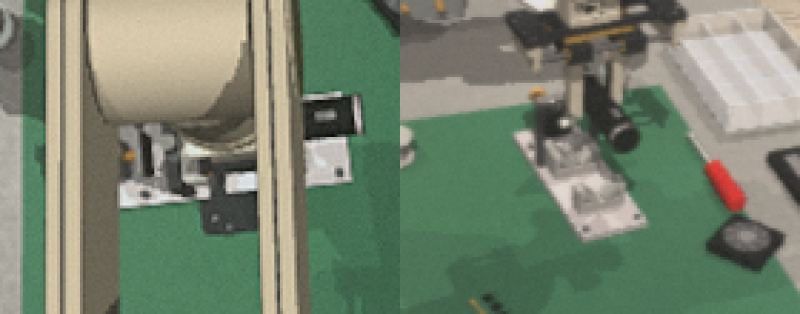

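Both views show the barrel above the cradle with its tail visible, at top about (246,170.5) and side about (304,178). I'll check the pose in hand from these.

```bash
python3 - <<'E'
from h import *
z=.1474;w=np.radians(95.72);u=np.array([np.cos(w),np.sin(w),0])
p=np.array([.5752,.0786,z]);t=p-.09*u
print("exp tail",t,"proj",proj("top",t),proj("side",t))
print("top",ray("top",(246,170.6),z),"side",ray("side",(303.7,178),z))
# outlines of cradle V features in seat frame: re-measure plate from side by fit of corners
for s,l in((130,42),(130,-42),(-100,42),(-100,-42)):
    v=np.array([-u[1],u[0],0]);X=np.array([.5728,.1049,.01])+s/1000*u+l/1000*v
    print(s,l,proj("top",X).round(1),proj("side",X).round(1))
M=[(n,d["conf"],d["pixels"].sum(),d["pixel"]) for n in("side","top") for d in robot.outline_of(n,"barrel_nose")];print(M)
E
```

```text
exp tail [ 0.58417004 -0.01095188  0.1474    ] proj [245.53956408 169.90168565] [302.99338911 178.84569067]
top [ 0.58248351 -0.01202702  0.1474    ] side [ 0.58778395 -0.0070925   0.1474    ]
130 42 [156.4 203.3] [263.5 176.8]
130 -42 [153.2 171.9] [284.5 172.4]
-100 42 [243.1 193.5] [287.5 213.3]
-100 -42 [239.6 162.3] [310.6 207.7]
[('side', 0.81, np.int64(275), [296.3, 168.4]), ('side', 0.73, np.int64(1000), [239.4, 367.3]), ('side', 0.68, np.int64(895), [358.1, 328.7]), ('side', 0.39, np.int64(187), [223.0, 181.4]), ('top', 0.78, np.int64(799), [435.3, 290.0]), ('top', 0.73, np.int64(747), [418.8, 178.7]), ('top', 0.51, np.int64(293), [239.5, 170.0])]
```

The pose agrees within about 1 px. Lowering now.

carry_out --pt "0 0 0.04 0 0 0" --pt "0 0 0.075 0 0 0" --pt "0 0 0.09 0 0 0" --pt "0 0 0.095 0 0 0" --pt "0 0 0.097 0 0 0" --pt "0 0 0.097 0 0 0"

```text
t: 7.55
tool_pos: [0.5769, 0.0798, 0.0342]
orientation: [2.106, 2.329, 0.002]
force: [-0.2, -0.8, -1.9]
opening: 0.0332
gripper_force: 25.0
```

carry_out --pt "0 0 0.0015 0 0 0" --pt "0 0 0.003 0 0 0" --pt "0 0 0.003 0 0 0" --pt "0 0 0.003 0 0 0"

```text
t: 8.05
tool_pos: [0.5758, 0.0798, 0.0298]
orientation: [-2.107, -2.331, 0.0]
force: [0.3, -0.1, -1.3]
opening: 0.0331
gripper_force: 25.0
```

carry_out --pt "0 0 0.001 0 0 0" --pt "0 0 0.002 0 0 0" --pt "0 0 0.003 0 0 0" --pt "0 0 0.003 0 0 0" --pt "0 0 0.003 0 0 0"

```text
t: 8.68
tool_pos: [0.5763, 0.0798, 0.0278]
orientation: [2.106, 2.33, 0.001]
force: [-2.6, -0.0, 6.7]
opening: 0.0333
gripper_force: 25.0
```

carry_out --pt "0 0 -0.001 0 0 0" --pt "0 0 -0.001 0 0 0" --pt "0 0 -0.001 0 0 0" --pt "0 0 -0.001 0 0 0" --jaw 90

```text
t: 9.18
tool_pos: [0.5757, 0.0798, 0.0277]
orientation: [-2.107, -2.33, 0.0]
force: [0.5, 0.5, -0.6]
opening: 0.0597
gripper_force: 0.0
```

carry_out --pt "0 0 -0.04 0 0 0" --pt "0 0 -0.09 0 0 0" --pt "-0.05 0 -0.1 0 0 0" --pt "-0.1 0 -0.1 0 0 0" --pt "-0.15 0 -0.1 0 0 0" --pt "-0.17 0 -0.1 0 0 0" --pt "-0.17 0 -0.1 0 0 0"

```text
t: 10.05
tool_pos: [0.5928, -0.0902, 0.1276]
orientation: [-2.109, -2.328, -0.0]
force: [-0.7, 0.2, -0.4]
opening: 0.0603
gripper_force: 0.0
```

```bash
python3 - <<'E'
from h import *
plan((.5847,-.019,.035,95.8))
b=robot.read_camera("side")[:,:,::-1]; a=robot.read_camera("top")[:,:,::-1]
o=np.hstack([cv2.resize(a[150:227,150:250],(400,308),interpolation=3),cv2.resize(b[145:222,240:340],(400,308),interpolation=3)])
cv2.imwrite("pics/c4.png",o)
E
```

```text
t 10.05 pos [ 0.5928 -0.0902  0.1276] yaw 95.65 z [-0.  0. -1.] F [-0.73  0.19 -0.45]
[71.6 -1.1 92.7] mm [-0.01 -0.02 -0.15]
```

View pics/c4.png

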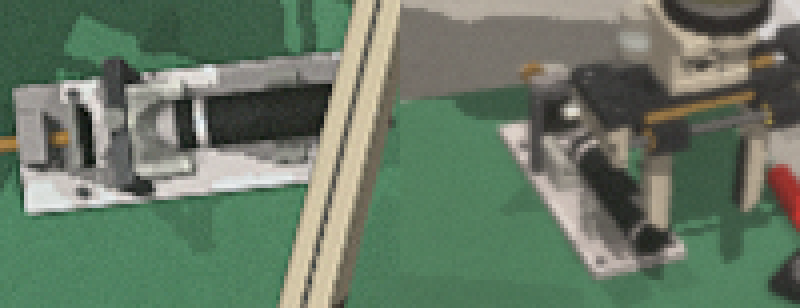

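The barrel lies in both Vs with its nose just short of the bridge: band at top about (201,180), body at about (225,177.5). I'll check its axis, then go behind the tail.

```bash
python3 - <<'E'
from h import *
s=np.array([.5728,.1049]);w=np.radians(95.8);u=np.array([np.cos(w),np.sin(w)]);v=np.array([-u[1],u[0]])
for p in((200.75,180),(225,177.5),(189,180.3)):
    X=ray("top",p,.046)[:2];print(X,(X-s)@u*1000,(X-s)@v*1000)
X=s-.137*u;print(X);plan((*X,.031,95.8))
E
```

```text
[0.57392531 0.10834443] 3.313077844958223 -1.4676314830308907
[0.57965335 0.04586644] -59.42392322167044 -0.852556284460743
[0.57351944 0.13853655] 33.39165045708052 -4.114940413902616
[ 0.58664471 -0.03139866]
t 10.15 pos [ 0.5928 -0.0883  0.1276] yaw 95.79 z [-0.     0.001 -1.   ] F [-0.53  0.35 -0.41]
[57.1 -0.4 96.7] mm [-0.02 -0.05 -0.01]
```

carry_out --pt "0.04 0 0 0 0 0" --pt "0.057 0 0 0 0 0" --pt "0.057 0 0.01 0 0 0" --pt "0.057 0 0.05 0 0 0" --pt "0.057 0 0.085 0 0 0" --pt "0.057 0 0.097 0 0 0" --pt "0.057 0 0.097 0 0 0" --pt "0.057 0 0.097 0 0 0" --jaw 255 --force 20

```text
t: 11.15
tool_pos: [0.5885, -0.033, 0.0325]
orientation: [2.105, 2.329, 0.002]
force: [-0.2, 1.2, 0.5]
opening: 0.0005
gripper_force: 0.0
```

carry_out --pt "0.003 0 0 0 0 0" --pt "0.006 0 0 0 0 0" --pt "0.009 0 0 0 0 0" --pt "0.012 0 0 0 0 0" --pt "0.015 0 0 0 0 0" --pt "0.018 0 0 0 0 0" --pt "0.021 0 0 0 0 0" --pt "0.024 0 0 0 0 0"

```text
t: 12.15
tool_pos: [0.5848, -0.0087, 0.0309]
orientation: [2.107, 2.33, -0.0]
force: [0.2, -2.6, 0.5]
opening: 0.0008
gripper_force: 1.2
```

carry_out --pt "0.002 0 0 0 0 0" --pt "0.004 0 0 0 0 0" --pt "0.006 0 0 0 0 0" --pt "0.008 0 0 0 0 0" --pt "0.01 0 0 0 0 0" --pt "0.012 0 0 0 0 0"

```text
t: 12.9
tool_pos: [0.5836, 0.0032, 0.031]
orientation: [2.107, 2.33, 0.0]
force: [0.5, -3.8, 2.4]
opening: 0.0004
gripper_force: 2.0
```

carry_out --pt "0.0015 0 0 0 0 0" --pt "0.003 0 0 0 0 0" --pt "0.0045 0 0 0 0 0" --pt "0.006 0 0 0 0 0"

```text
t: 13.4
tool_pos: [0.5832, 0.0075, 0.031]
orientation: [2.106, 2.329, -0.002]
force: [-0.4, -10.4, 1.7]
opening: 0.0005
gripper_force: 5.5
```

carry_out --pt "0.001 0 0 0 0 0" --pt "0.002 0 0 0 0 0" --pt "0.003 0 0 0 0 0" --pt "0.004 0 0 0 0 0"

```text
t: 13.9
tool_pos: [0.5827, 0.0119, 0.031]
orientation: [2.106, 2.329, -0.002]
force: [-0.9, -8.9, 2.5]
opening: 0.0005
gripper_force: 4.4
```

carry_out --pt "0.0007 0 0 0 0 0" --pt "0.0014 0 0 0 0 0" --pt "0.0021 0 0 0 0 0"

```text
t: 14.28
tool_pos: [0.5825, 0.014, 0.031]
orientation: [2.106, 2.329, -0.002]
force: [-0.2, -8.9, 2.0]
opening: 0.0003
gripper_force: 4.4
```

carry_out --pt "0.0005 0 0 0 0 0" --pt "0.001 0 0 0 0 0" --pt "0.0015 0 0 0 0 0"

```text
t: 14.65
tool_pos: [0.5824, 0.0155, 0.031]
orientation: [2.106, 2.329, -0.002]
force: [-1.1, -8.2, 3.3]
opening: 0.0006
gripper_force: 4.4
```

carry_out --pt "0.0005 0 0 0 0 0" --pt "0.001 0 0 0 0 0"

```text
t: 14.9
tool_pos: [0.5822, 0.0165, 0.031]
orientation: [2.106, 2.329, -0.002]
force: [-0.3, -8.3, 2.4]
opening: 0.0005
gripper_force: 4.4
```

carry_out --pt "0.0005 0 0 0 0 0" --pt "0.001 0 0 0 0 0"

```text
t: 15.15
tool_pos: [0.5821, 0.0175, 0.031]
orientation: [2.106, 2.329, -0.002]
force: [0.2, -9.9, 2.2]
opening: 0.0003
gripper_force: 4.5
```

carry_out --pt "0.0005 0 0 0 0 0" --pt "0.001 0 0 0 0 0"

```text
t: 15.4
tool_pos: [0.5821, 0.0185, 0.031]
orientation: [2.106, 2.329, -0.002]
force: [-0.8, -8.4, 1.9]
opening: 0.0003
gripper_force: 4.4
```

carry_out --pt "0.0005 0 0 0 0 0" --pt "0.001 0 0 0 0 0"

```text
t: 15.65
tool_pos: [0.582, 0.0195, 0.031]
orientation: [2.106, 2.329, -0.002]
force: [-0.1, -9.7, 2.2]
opening: 0.0003
gripper_force: 4.5
```

carry_out --pt "0.0005 0 0 0 0 0" --pt "0.001 0 0 0 0 0"

```text
t: 15.9
tool_pos: [0.5818, 0.0205, 0.031]
orientation: [2.106, 2.329, -0.002]
force: [-1.1, -8.5, 2.0]
opening: 0.0003
gripper_force: 4.4
```

carry_out --pt "0.0005 0 0 0 0 0" --pt "0.001 0 0 0 0 0"

```text
t: 16.15
tool_pos: [0.5817, 0.0215, 0.031]
orientation: [2.106, 2.329, -0.002]
force: [1.2, -8.8, 2.7]
opening: 0.0001
gripper_force: 4.5
```

carry_out --pt "0.0005 0 0 0 0 0" --pt "0.001 0 0 0 0 0"

```text
t: 16.4
tool_pos: [0.5816, 0.0224, 0.031]
orientation: [2.106, 2.329, -0.002]
force: [-0.4, -9.2, 3.1]
opening: 0.0005
gripper_force: 4.5
```

carry_out --pt "0.0005 0 0 0 0 0" --pt "0.001 0 0 0 0 0"

```text
t: 16.65
tool_pos: [0.5815, 0.0234, 0.031]
orientation: [2.106, 2.329, -0.002]
force: [-0.8, -7.9, 2.0]
opening: 0.0004
gripper_force: 4.4
```

carry_out --pt "0.0005 0 0 0 0 0" --pt "0.001 0 0 0 0 0"

```text
t: 16.9
tool_pos: [0.5814, 0.0244, 0.031]
orientation: [2.106, 2.329, -0.002]
force: [0.1, -9.2, 2.3]
opening: 0.0004
gripper_force: 4.5
```

carry_out --pt "0.0005 0 0 0 0 0" --pt "0.001 0 0 0 0 0"

```text
t: 17.15
tool_pos: [0.5813, 0.0254, 0.031]
orientation: [2.106, 2.329, -0.002]
force: [-0.7, -9.7, 1.9]
opening: 0.0006
gripper_force: 4.8
```

carry_out --pt "0.0005 0 0 0 0 0" --pt "0.001 0 0 0 0 0"

```text
t: 17.4
tool_pos: [0.5813, 0.026, 0.031]
orientation: [2.106, 2.329, -0.003]
force: [0.2, -12.5, 1.9]
opening: 0.0004
gripper_force: 5.7
```

carry_out --pt "0.0005 0 0 0 0 0" --pt "0.001 0 0 0 0 0"

```text
t: 17.65
tool_pos: [0.5812, 0.0266, 0.031]
orientation: [2.106, 2.328, -0.003]
force: [-0.9, -13.7, 1.7]
opening: 0.0005
gripper_force: 6.6
```

carry_out --pt "0.0005 0 0 0 0 0" --pt "0.001 0 0 0 0 0"

```text
t: 17.9
tool_pos: [0.5812, 0.0271, 0.031]
orientation: [2.105, 2.328, -0.004]
force: [-0.9, -15.3, 1.0]
opening: 0.0001
gripper_force: 7.7
```

carry_out --pt "0.0004 0 0 0 0 0" --pt "0.0007 0 0 0 0 0" --pt "0.0007 0 0 0 0 0"

```text
t: 18.27
tool_pos: [0.5812, 0.0275, 0.0311]
orientation: [2.105, 2.327, -0.004]
force: [0.9, -17.0, 2.5]
opening: 0.0009
gripper_force: 8.0
```

Pressing at about 8 N over the sliding drag, so I'll hold for a second.

carry_out --pt "0 0 0 0 0 0" --pt "0 0 0 0 0 0" --pt "0 0 0 0 0 0" --pt "0 0 0 0 0 0" --pt "0 0 0 0 0 0" --pt "0 0 0 0 0 0" --pt "0 0 0 0 0 0" --pt "0 0 0 0 0 0"

```text
t: 19.27
tool_pos: [0.5812, 0.0275, 0.0311]
orientation: [2.106, 2.327, -0.004]
force: [0.6, -15.0, 2.1]
opening: 0.0009
gripper_force: 8.0
```

carry_out --pt "-0.002 0 0 0 0 0" --pt "-0.004 0 0 0 0 0" --pt "-0.008 0 0 0 0 0" --pt "-0.02 0 0 0 0 0" --pt "-0.04 0 0 0 0 0" --pt "-0.06 0 -0.04 0 0 0" --pt "-0.08 0 -0.09 0 0 0" --pt "-0.13 0 -0.12 0 0 0" --pt "-0.18 0 -0.12 0 0 0" --pt "-0.23 0 -0.12 0 0 0" --pt "-0.28 0 -0.12 0 0 0" --pt "-0.28 0 -0.12 0 0 0"

```text
t: 20.78
tool_pos: [0.6081, -0.2532, 0.1505]
orientation: [2.112, 2.325, -0.001]
force: [0.5, 0.2, 0.6]
opening: 0.0002
gripper_force: 0.0
```

```bash
python3 - <<'E'
from h import *
plan()
b=robot.read_camera("side")[:,:,::-1]; a=robot.read_camera("top")[:,:,::-1]
o=np.hstack([cv2.resize(a[150:227,150:250],(400,308),interpolation=3),cv2.resize(b[145:222,240:340],(400,308),interpolation=3)])
cv2.imwrite("pics/c5.png",o)
E
```

```text
t 20.77 pos [ 0.6081 -0.2532  0.1505] yaw 95.49 z [-0.    -0.001 -1.   ] F [0.5  0.23 0.57]
```

View pics/c5.png

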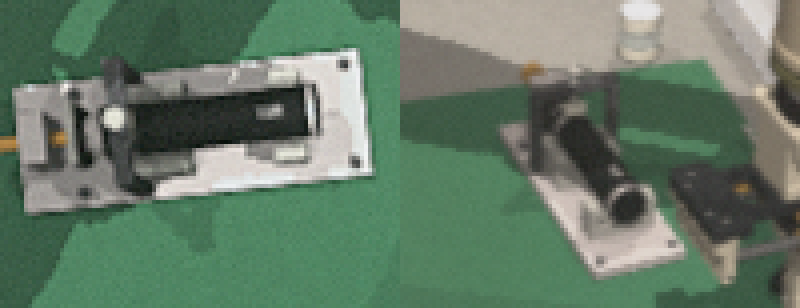

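The barrel lies level in both Vs under the bridge, with its tail at about top (229,178). Its nose passes the bridge to the stop plate at about (172,179), and the gripper is clear. Handing in.

```bash
python3 -c "
from plant import robot
print(robot.close_job())"
```

```text
the job is handed in; nothing more can be done
None
```

The black barrel lies in both Vs with its nose against the sprung stop, pressed there for about 1 s at 7–8 N above the roughly 9 N sliding drag; the arm let go and backed clear, and I handed the job in at about 21 s.

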